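# Clear the soldering hearth through its propped gate

## Robot

A 6-joint arm with a two-finger parallel gripper is mounted at the origin on the work surface. World frame = base frame: x ahead of the robot, y to its left, z up, the work surface at z = 0. Lengths are in m, angles in degrees, forces in N, time in s.
With the tool pointing down it reaches from about 0.425 to 0.925 m from the base axis. Payload 12.5 kg.
Tool frame: the origin (TCP) lies between the finger pads; the fingertips stand 17 mm ahead of it and the grasp point (between the pads) lies 2 mm behind it; z points along the fingers, y is the line along which they close (so a half turn about z gives the same grasp; the last joint's range is limited). The gripper opens to 85 mm and grips with 20 to 120 N. Pads are 22 mm wide; open, the fingers measure 114 mm over their backs; the gripper's body (76 mm by 85 mm) begins 54 mm behind the grasp point. The pads swing forward as they close: fully open they stand 13 mm farther back than shut.
Start: joints at [-82.082, 28.126, 89.318, -0, 62.55, -6.05], TCP at [0.151, -0.607, 0.248] pointing down, gripper open.
Joint ranges: [-177.58, 177.58], [-47.91, 125.51], [2.72, 160], [-65.01, 245.01], [3.68, 167.84], [-153.87, 153.87]. Speed limits (degrees/s): [127.2, 127.2, 159.86, 180, 180, 180].

## Interface

Orientations are given as [roll, pitch, yaw] about the fixed x, y, z axes, in that order (R = Rz(yaw) Ry(pitch) Rx(roll)).
In Python, from plant import state, camera, camera_params, job_done, recognise, mark_of gives the robot as it stands.
- The arm moves only by the tool servo_tool, never from a script. Its argument "increments" is a list of rows, each a list of 3 entries, a list of its own where there are three numbers: the finger opening in cm, from 0 to 8.54, then the shift along the world's x, y, z in cm, then the turn, a rotation vector about the world's x, y, z in degrees. A call has 1 to 20 rows; each row shifts and turns the commanded pose from where the row before left it; what a row does not reach is not made up. A row lasts 1/10 s, in which the tool goes at most 50 mm and 8.59 degrees, less where a joint would pass 70% of its speed; a pose out of reach is approached as far as the arm can. A call with a gripper value outside its range is refused whole. The fingers move at their own pace and stop on an object; "grip_force" is the grip in N (left out, the last holds). Time passes only in rows, so rows that do not move let the fingers close. It gives the time, the measured TCP pose, the force, the opening and the grip force at its end, in the units of the state.
- state(): the state, without advancing time (a new reading comes with each control period).
- camera(name): name is "scene" or "side" or "wrist"; returns (picture, depth): 480x640x3 uint8, red, green, blue; 480x640 float32, m along the optical axis (not along the pixel's ray), 0 where there is no reading.
- camera_params(name): a dict with "fovy" (degrees; the focal length in pixels is half the picture's height over the tangent of half this angle, whatever the lens; pixels are square), "cx", "cy" (the principal point, pixels), "rvec" (rotation vector, rad) and "tvec" (3), from world to camera coordinates, as OpenCV has them; the wrist camera has in their place "tool_from_camera" (4x4, takes a point from camera to tool coordinates, whose origin is the TCP and whose axes are the flange's). Camera axes: x right, y down, z forward; pixel columns grow to the right and rows downward; lengths in m; the calibration is good to about 2 mm. A picture is of the moment at which its call begins: read the wrist's pose just before it. camera_params takes no time and is no camera call.
- job_done(): hands the job in; it is judged then, once.
Trained networks look in the newest picture that a camera, given by its name, has taken for a name from the list of things; names that differ only in an ending like _2 or _b are one class to them, and where a whole thing is asked for, a point or a joint stands for the part that bears it (a point fixed in the world has none). Each returns a list of dicts, best first, with "confidence" (0 to 1); they miss things now and then, are a little off and sometimes report something else, mostly with a low value. They report only what shows in the picture. A call takes as long as a camera call.
- recognise(camera, thing): "position" ([x, y, z] in m, in the coordinates of the camera as it stood for that picture, good to about 4 mm: the middle of the surface that is visible of it).
- mark_of(camera, thing): "position" ([x, y, z] in m, in the coordinates of the camera as it stood for that picture, good to about 4 mm: a listed point, or the origin of a listed thing).
The state is a dict: "time": time; "joint_pos": joint angles; "qvel": joint speeds; "joint_torque": joint torques, N m; "tool_pos": TCP position; "orientation": TCP orientation; "wrist_force": force on the tool from outside, world axes, zero at the start; "ft_torque": the same for the moment, N m; "opening": opening from 0.0 (shut) to 1.0 (fully open); "grasp_force": force on a finger pad.
Only numpy, scipy, OpenCV 4.12 (cv2) and the standard library are available. Lean on these libraries where they do the work, as an engineer would, in place of code of your own. Each camera call takes 0.05 s, during which the arm holds its last target. There are 200 camera calls.

## Task

Clear the soldering hearth: swing its gate open and drop the third hole of the stay (counted from its pivot) fully down over the peg so the gate is held square open, then nest every crucible on the plate upright and fully home in the one standing on the bench. After that, push all the copper chips over the sill into the catch tray with the scraper block, never touching them with the fingers, and stand the scraper back in the middle of its rubber mat; leave the dish, jar and pliers alone and the gate propped.

Things in the scene. Friction and masses are not known exactly. Their poses are not given: they have to be found in the camera images.
- hearth: fixed soldering hearth. Origin: on the bench under the middle of the sill (open edge). Tiled plate 50 mm up, y 0 (sill) to 250 mm, x -80 to 80; kerbs 8 mm thick, 18 mm above the plate, on its x sides and far end. A low gate (top 83 mm up) stands across the sill. Past the sill a fixed catch tray on the bench: y -136 to 0, x -91 to 91, floor 5 mm up, walls 35 mm high
- tray_mid (a point): centre of the catch tray's floor; axes as the hearth's
- gate (a joint): gate angle: 0 closed along the sill, grows as its free end (at hearth -x) swings out over the tray, counter-clockwise from above; pi/2 square open, range 0 to 2.3. 163 mm long, 8 mm thick; hinge friction 0.12 N m, stays where it is left
- gate_hinge (a point): top of the gate's upright hinge axis, at hearth x = 85, y = -6, z = 83 mm
- gate_ball (a point): centre of the 20 mm black ball knob on a thin 30 mm stem on top of the gate, 150 mm from the hinge, 113 mm above the bench
- swivel (a joint): turn of the stay about its upright pivot pin on the gate's top, 80 mm from the hinge; light friction. 0: the stay points from the pivot straight towards and past the hinge; positive counter-clockwise from above; range -2.2 to 0.6
- stay (a joint): lift angle of the stay about a level axis at its pivot: 0 lying level (it rests there by its weight, underside 86 mm above the bench), positive raised, up to 0.7 rad. If it reads more than 0.04 over the peg, the stay is lying on the peg's tip
- stay_ball (a point): centre of the 20 mm black ball knob on a thin stem at the stay's free end: 148 mm from the pivot along the stay, 36 mm above its underside
- hole3 (a point): middle of the third hole of the stay counted from the pivot, 106 mm from the pivot. The stay is a flat brass bar 24 mm wide, 5 mm thick, with four 12 mm square holes in a row, 70, 88, 106 and 124 mm from the pivot; the third, on the peg, holds the gate about square open
- peg_tip (a point): rounded tip of the fixed upright brass peg, 8 mm thick, at hearth x = 155, y = -6 mm, on a bracket beyond the hinge: tip 100 mm above the bench, 14 mm above the underside of the level stay. The stay must be lifted over it (ball up by 25 mm or more) and the hole lowered onto it
- cup_base: white crucible, tapered cup 56 mm tall: foot 32 mm wide, 49 mm at 36 mm up, then a straight rim band 59 mm wide to the top (mouth 53). Origin: centre of underside, z up. Fully nested, its band rests on the rim of the one below, 20 mm higher, about 2 mm play. This one stands on the open bench, left of the hearth, and stays there as the bottom of the nest
- cup_a: white crucible, tapered cup 56 mm tall: foot 32 mm wide, 49 mm at 36 mm up, then a straight rim band 59 mm wide to the top (mouth 53). Origin: centre of underside, z up. Fully nested, its band rests on the rim of the one below, 20 mm higher, about 2 mm play. Stands on the hearth's plate; may be absent
- cup_b: white crucible, tapered cup 56 mm tall: foot 32 mm wide, 49 mm at 36 mm up, then a straight rim band 59 mm wide to the top (mouth 53). Origin: centre of underside, z up. Fully nested, its band rests on the rim of the one below, 20 mm higher, about 2 mm play. Stands on the hearth's plate; may be absent
- cup_c: white crucible, tapered cup 56 mm tall: foot 32 mm wide, 49 mm at 36 mm up, then a straight rim band 59 mm wide to the top (mouth 53). Origin: centre of underside, z up. Fully nested, its band rests on the rim of the one below, 20 mm higher, about 2 mm play. Stands on the hearth's plate; may be absent
- chip1: loose copper offcut, a flat chip 18 x 14 x 7 mm, lying on the hearth's plate; origin: centre of its underside. May be absent
- chip2: loose copper offcut, a flat chip 18 x 14 x 7 mm, lying on the hearth's plate; origin: centre of its underside. May be absent
- chip3: loose copper offcut, a flat chip 18 x 14 x 7 mm, lying on the hearth's plate; origin: centre of its underside. May be absent
- chip4: loose copper offcut, a flat chip 18 x 14 x 7 mm, lying on the hearth's plate; origin: centre of its underside. May be absent
- chip5: loose copper offcut, a flat chip 18 x 14 x 7 mm, lying on the hearth's plate; origin: centre of its underside. May be absent
- scraper: wooden scraper block: flat sole 100 mm (its x) x 36 mm (its y) x 12 mm thick, on top a grip rib 60 mm long (x), 16 mm thick (y), up to 60 mm above the sole's underside. Origin: centre of the sole's underside. Used standing on its sole, pushed along its y. Stands on the rubber mat at the start
- mat: black rubber mat fixed to the bench, 150 (x) x 75 (y) x 4 mm, the scraper's place; origin: centre of its underside
- dish: bystander: dark steel dish, 80 mm across, 18 mm tall, on the bench
- jar: bystander: capped glass jar, 60 mm across, 70 mm tall, on the bench
- pliers: bystander: steel pliers lying on the bench, about 155 mm long

How it is judged (in metres and radians):
On the way, in this order (a step that is already met when the one before it is completed fails the run):
1. the gate is held open by the stay's third hole, lying fully down over the peg (horizontal distance between hole3 and peg_tip below 0.005 m and value of joint stay below 0.04 rad), for 0.3 s.
2. all crucibles from the plate are nested in the one on the bench (horizontal distance between each of cup_a, cup_b, cup_c and cup_base below 0.007 m and angle between each of cup_a, cup_b, cup_c, cup_base's own z axis and vertical below 0.1 rad and (z of cup_a in the frame of cup_base between 0.017 and 0.023 m or z of cup_a in the frame of cup_base between 0.037 and 0.043 m or z of cup_a in the frame of cup_base between 0.057 and 0.063 m) and (z of cup_b in the frame of cup_base between 0.017 and 0.023 m or z of cup_b in the frame of cup_base between 0.037 and 0.043 m or z of cup_b in the frame of cup_base between 0.057 and 0.063 m) and (z of cup_c in the frame of cup_base between 0.017 and 0.023 m or z of cup_c in the frame of cup_base between 0.037 and 0.043 m or z of cup_c in the frame of cup_base between 0.057 and 0.063 m) and height (world z) of cup_base below 0.006 m), for 0.3 s.
3. all chips are in the catch tray (x of chip1 in the frame of tray_mid between -0.095 and 0.095 m and y of chip1 in the frame of tray_mid between -0.072 and 0.072 m and z of each of chip1, chip2, chip3, chip4, chip5 in the frame of tray_mid below 0.03 m and x of chip2 in the frame of tray_mid between -0.095 and 0.095 m and y of chip2 in the frame of tray_mid between -0.072 and 0.072 m and x of chip3 in the frame of tray_mid between -0.095 and 0.095 m and y of chip3 in the frame of tray_mid between -0.072 and 0.072 m and x of chip4 in the frame of tray_mid between -0.095 and 0.095 m and y of chip4 in the frame of tray_mid between -0.072 and 0.072 m and x of chip5 in the frame of tray_mid between -0.095 and 0.095 m and y of chip5 in the frame of tray_mid between -0.072 and 0.072 m), for 0.2 s.
At the end, for the whole second after the job is handed in: Stay level (0.04 rad), third hole on the peg (5 mm); crucibles nested on the bench one, upright (0.1 rad), centred (7 mm), each 20 mm above the next (3 mm); every chip in the tray; scraper standing within 30 mm of the mat's middle; all at rest (all of step 1 and all of step 2 and all of step 3 and horizontal distance between scraper and mat below 0.03 m and angle between scraper's own z axis and vertical below 0.1 rad and height (world z) of scraper below 0.01 m and linear speed of each of cup_a, cup_b, cup_c, cup_base, scraper below 0.02 m/s); the robot touches nothing.
It fails at once if the dish is disturbed (moved more than 30 mm) (distance of dish from where it was at the start of the episode above 0.03 m).
It fails at once if the jar is disturbed (moved more than 30 mm) (distance of jar from where it was at the start of the episode above 0.03 m).
It fails at once if the pliers is disturbed (moved more than 30 mm) (distance of pliers from where it was at the start of the episode above 0.03 m).
It fails at once if the fingers touch a chip (contact force between the fingers and chip1 above 1 N or contact force between the fingers and chip2 above 1 N or contact force between the fingers and chip3 above 1 N or contact force between the fingers and chip4 above 1 N or contact force between the fingers and chip5 above 1 N).
Of cup_a, cup_b, cup_c only 2 to 3 are there at a start; the rules pass over those that are not, and their reading is None.
Of chip1, chip2, chip3, chip4, chip5 only 3 to 5 are there at a start; the rules pass over those that are not, and their reading is None.
At some moment in a run one of scraper, chip1, chip2, chip3, chip4, chip5 may be knocked a few centimetres aside while the robot is not near it.
It also fails if it takes over 208 s, if anything falls off the work surface, if the arm or the gripper's body presses on something with over 40 N, if the wrist force passes 120 N, or if a joint passes its speed limit or range.

## Working session

There is one attempt and no reset: what is moved stays moved. The work goes in short steps, Python scripts to look and compute and a tool call to move; the robot and the scene stay as the last step left them, time stands still between calls to the robot, and variables do not carry over. Pictures are saved under pics/ and viewed, at most 14 in all, crops included, and the job is handed in when it is done.

Besides the shell and the picture viewer there is one more tool, called after "Call:" in YAML: its name, and indented under it one key for each argument. servo_tool: Moves the arm, as the interface text tells. Its arguments: {"type":"object","properties":{"increments":{"type":"array"},"grip_force":{"type":"number"}},"required":["increments"]}

```bash
mkdir -p pics; cat > h.py <<'E'
import numpy as np, cv2
from scipy.spatial.transform import Rotation as R
from plant import state, camera, camera_params, job_done, recognise, mark_of
def T(name):
    p=camera_params(name)
    if name=="wrist":
        s=state(); M=np.eye(4); M[:3,:3]=R.from_euler('xyz',s['orientation'],degrees=True).as_matrix(); M[:3,3]=s['tool_pos']
        return M@np.array(p['tool_from_camera'])
    Rm=cv2.Rodrigues(np.array(p['rvec'],float))[0]; M=np.eye(4); M[:3,:3]=Rm.T; M[:3,3]=-Rm.T@np.array(p['tvec'],float).ravel(); return M
def w(M,p): return (M[:3,:3]@np.array(p).T).T+M[:3,3]
def cloud(name,d,M):
    p=camera_params(name); f=240/np.tan(np.radians(p['fovy'])/2)
    v,u=np.mgrid[:480,:640]
    P=np.stack([(u-p['cx'])/f*d,(v-p['cy'])/f*d,d],-1); Q=P@M[:3,:3].T+M[:3,3]; Q[d==0]=np.nan; return Q
def save(name,im): cv2.imwrite('pics/'+name+'.png',im[:,:,::-1])
def snap(cam,name):
    M=T(cam); im,d=camera(cam); save(name,im); return im,d,M,cloud(cam,d,M)
def find(cam,M,things,fn=mark_of,n=1,c=0.3):
    for t in things:
        for r in fn(cam,t)[:n]:
            if r['confidence']>c: print(cam,t,round(r['confidence'],2),np.round(w(M,r['position']),4))
E
python3 - <<'E'
from h import *
print(state())
for c in ("scene","side"):
    im,d,M,Q=snap(c,c+'0'); print(c,camera_params(c),M[:3,3])
    find(c,M,['hearth','tray_mid','gate_hinge','gate_ball','stay_ball','hole3','peg_tip','scraper','mat','dish','jar','pliers'])
    find(c,M,['cup_base'],n=5); find(c,M,['chip1'],n=6)
E
```

```text
{'time': 0.0, 'joint_pos': array([-8.20804474e+01,  2.81656873e+01,  8.93489543e+01, -1.68439395e-03,
        6.25498561e+01, -6.05140606e+00]), 'qvel': array([-0.06677677,  0.03266646,  0.00954156, -0.03154156, -0.0267705 ,
       -0.00316145]), 'joint_torque': array([-7.88712368e-04, -6.18443370e+01, -2.61588800e+01, -1.40969164e-04,
        4.11360888e-03,  2.20919969e-05]), 'tool_pos': array([ 0.15087193, -0.60631188,  0.24771807]), 'orientation': array([-1.79935704e+02, -5.31383702e-03,  1.39717330e+01]), 'wrist_force': array([-0.42075424, -0.09752838, -0.6531995 ]), 'ft_torque': array([0.02444511, 0.01585688, 0.01124673]), 'grasp_force': 0.0, 'opening': 0.9994145654605205}
scene {'fovy': 46.66923849477848, 'cx': 315.20236211841353, 'cy': 242.49510940560174, 'rvec': array([ 0.92060694,  2.36463734, -1.18026565]), 'tvec': array([ 0.43403824, -0.16357792,  1.40870517])} [1.16243635 0.59576645 0.70242527]
scene hearth 0.66 [ 0.4674 -0.0571  0.0499]
scene tray_mid 0.83 [ 0.5393 -0.1441  0.0027]
scene gate_hinge 0.58 [ 0.6155 -0.0753  0.081 ]
scene gate_ball 0.89 [ 0.4702 -0.0991  0.
[... 733 characters left out ...]
8741,  1.02650208]), 'tvec': array([0.58786451, 0.13071131, 1.12400268])} [0.46953636 0.69545597 0.96017121]
side hearth 0.64 [ 0.5286 -0.0771 -0.0012]
side tray_mid 0.9 [ 0.5381 -0.1451  0.0049]
side gate_hinge 0.71 [ 0.6209 -0.0788  0.0822]
side gate_ball 0.69 [ 0.4692 -0.0998  0.112 ]
side stay_ball 0.74 [ 0.5373 -0.1439  0.0026]
side hole3 0.46 [0.7439 0.2464 0.0041]
side scraper 0.74 [ 0.4642 -0.3658  0.0045]
side mat 0.78 [ 0.4597 -0.3702 -0.0012]
side dish 0.86 [0.6688 0.3365 0.0012]
side jar 0.91 [0.7442 0.2447 0.0009]
side pliers 0.67 [ 0.6791 -0.3493 -0.0041]
side cup_base 0.63 [0.4324 0.3568 0.0009]
side chip1 0.63 [ 0.4738 -0.0578  0.049 ]
side chip1 0.6 [ 0.5869 -0.05    0.0448]
```

View pics/scene0.png

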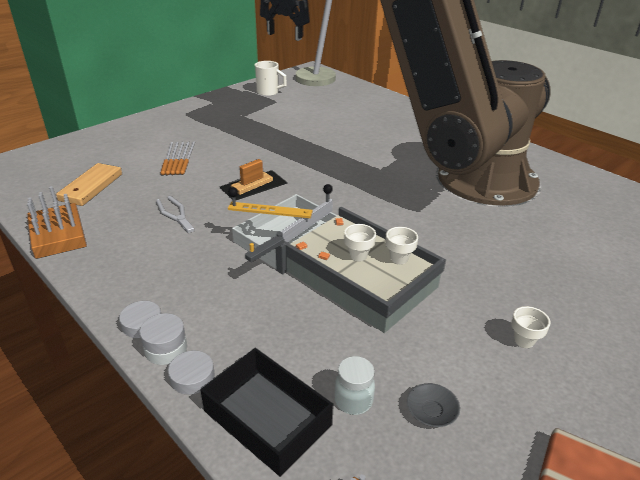

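View pics/side0.png

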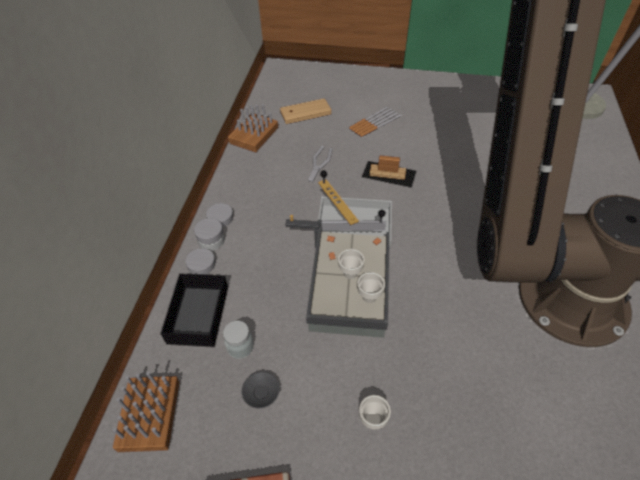

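The scene shows the gate closed with its ball at (328,189). The stay points out over the tray, with its ball at (233,193). There are two cups on the plate at (360,240) and (401,242), and chips at (340,221), (302,245) and (324,256). The base cup is at (528,328). Next I fit the hearth pose from depth.

```bash
python3 - <<'E'
from h import *
from scipy.optimize import least_squares
for c in ("scene","side"):
    M=T(c); im,d=camera(c); Q=cloud(c,d,M).reshape(-1,3); I=im.reshape(-1,3).astype(int)
    roi=(abs(Q[:,0]-.53)<.16)&(Q[:,1]>-.13)&(Q[:,1]<.25)
    k=roi&(abs(Q[:,2]-.068)<.003); P=Q[k][:,:2].astype(np.float32)
    print(c,len(P),cv2.minAreaRect(P[P[:,1]>-.05]), 'plate z',np.nanmedian(Q[roi&(abs(Q[:,2]-.05)<.006)][:,2]))
    k=roi&(abs(Q[:,2]-.05)<.003)&(Q[:,1]>-.1); print(' plate',cv2.minAreaRect(Q[k][:,:2].astype(np.float32)))
    # cups: rim tops
    for nm,ctr,z in (('base',(.436,.358),.056),('plate',(.53,.06),.106)):
        k=(np.hypot(Q[:,0]-ctr[0],Q[:,1]-ctr[1])<(.06 if nm=='base' else .12))&(abs(Q[:,2]-z)<.004)
        P=Q[k][:,:2]
        lab=cv2.kmeans(P.astype(np.float32),1 if nm=='base' else 2,None,(3,50,1e-5),3,cv2.KMEANS_PP_CENTERS)[1].ravel()
        for l in set(lab):
            p=P[lab==l]; r=least_squares(lambda q:np.hypot(*(p-q).T)-.028,p.mean(0),loss='soft_l1',f_scale=.002); print(' cup',nm,len(p),r.x.round(4),np.sqrt(np.mean(r.fun**2)).round(4))
    # balls: dark spheres above
    k=(abs(Q[:,0]-.56)<.15)&(Q[:,1]<-.05)&(Q[:,1]>-.3)&(Q[:,2]>.1)&(Q[:,2]<.14)&(I.max(1)<60)
    P=Q[k]
    for g in ((.47,-.0995,.113),(.628,-.209,.122)):
        p=P[np.linalg.norm(P-g,axis=1)<.03]
        if len(p)>8:
            r=least_squares(lambda q:np.linalg.norm(p-q,axis=1)-.01,g,loss='soft_l1',f_scale=.002); print(' ball',len(p),r.x.round(4))
    # chips: orange on plate
    H=cv2.cvtColor(im,cv2.COLOR_RGB2HSV).reshape(-1,3); k=roi&(H[:,1]>120)&(H[:,0]<14)&(Q[:,2]<.07)&(Q[:,2]>.045)
    m=(k.reshape(480,640)*255).astype(np.uint8); n,lb,st,_=cv2.connectedComponentsWithStats(m)
    for i in range(1,n):
        if st[i,4]>8: print(' chip',st[i,4],Q[lb.ravel()==i].mean(0).round(4))
    # scraper rib top
    k=(np.hypot(Q[:,0]-.46,Q[:,1]+.365)<.08)
    for z0,z1 in ((.060,.068),(.012,.019)):
        P=Q[k&(Q[:,2]>z0)&(Q[:,2]<z1)][:,:2].astype(np.float32)
        if len(P)>4: print(' scr',z0,len(P),cv2.minAreaRect(P))
    k=(np.hypot(Q[:,0]-.46,Q[:,1]+.365)<.12)&(I.max(1)<40)&(Q[:,2]<.008)
    print(' mat',cv2.minAreaRect(Q[k][:,:2].astype(np.float32)))
E
```

```text
scene 1234 ((0.5225509405136108, 0.06421168148517609), (0.1799054741859436, 0.23693746328353882), 3.755906343460083) plate z 0.04875115541372066
 plate ((0.5280821919441223, 0.047564491629600525), (0.1819542944431305, 0.27615028619766235), 5.761681079864502)
 cup base 206 [0.4373 0.3592] 0.0014
 cup plate 138 [0.5249 0.0459] 0.0015
 cup plate 139 [0.4743 0.104 ] 0.0014
 ball 65 [ 0.4682 -0.0991  0.1112]
 ball 82 [ 0.6282 -0.2049  0.1195]
 chip 45 [ 0.4742 -0.0574  0.0545]
 chip 59 [ 0.5876 -0.0468  0.0542]
 chip 61 [0.5769 0.0044 0.0542]
 scr 0.06 81 ((0.4684367775917053, -0.362758070230484), (0.05845794826745987, 0.01873425766825676), 1.9915385246276855)
 scr 0.012 222 ((0.46609798073768616, -0.360325425863266), (0.041090190410614014, 0.10251828283071518), 87.0356216430664)
 mat ((0.4633496403694153, -0.3639565706253052), (0.07903517782688141, 0.14716115593910217), 82.14686584472656)
side 1057 ((0.5213912725448608, 0.06395269930362701), (0.17611022293567657, 0.23831847310066223), 3.7233471870422363) plate z 0.04912262477526186
 plate ((0.5273863077163696, 0.0468016117811203), (0.1745167225599289, 0.27657392621040344), 5.761802673339844)
 cup base 172 [0.4353 0.3589] 0.0011
 cup plate 112 [0.5229 0.0455] 0.0013
 cup plate 126 [0.4721 0.1037] 0.0013
 ball 33 [ 0.4673 -0.0993  0.1114]
 ball 32 [ 0.6273 -0.2066  0.1215]
 chip 21 [ 0.5851 -0.0473  0.0559]
 chip 22 [ 0.4721 -0.0572  0.0557]
 chip 22 [0.574  0.0046 0.0559]
 scr 0.06 75 ((0.465711385011673, -0.36170363426208496), (0.019450442865490913, 0.05690703168511391), 89.4291000366211)
 scr 0.012 190 ((0.46451401710510254, -0.36168980598449707), (0.09913252294063568, 0.039226140826940536), 1.345057725906372)
 mat ((0.46114277839660645, -0.36316385865211487), (0.07066302001476288, 0.14141976833343506), 80.47621154785156)
```

Call:
servo_tool:
  increments:
    - [8.5,[2.7,4.1,0.9],[0,0,-0.7]]
    - [8.5,[2.7,4.1,0.9],[0,0,-0.7]]
    - [8.5,[2.7,4.1,0.9],[0,0,-0.7]]
    - [8.5,[2.7,4.1,0.9],[0,0,-0.7]]
    - [8.5,[2.7,4.1,0.9],[0,0,-0.7]]
    - [8.5,[2.7,4.1,0.9],[0,0,-0.7]]
    - [8.5,[2.7,4.1,0.9],[0,0,-0.7]]
    - [8.5,[2.7,4.1,0.9],[0,0,-0.7]]
    - [8.5,[2.7,4.1,0.9],[0,0,-0.7]]
    - [8.5,[2.7,4.1,0.9],[0,0,-0.7]]
    - [8.5,[2.7,4.1,0.9],[0,0,-0.7]]
    - [8.5,[2.7,4.1,0.9],[0,0,-0.7]]
    - [8.5,[2.7,4.1,0.9],[0,0,-0.7]]
    - [8.5,[0,0,0],[0,0,0]]
    - [8.5,[0,0,0],[0,0,0]]

```text
time: 3.1
tool_pos: [0.502, -0.0727, 0.3652]
orientation: [180.0, 0.0, 5.0]
wrist_force: [0.3, -0.2, -0.3]
opening: 0.999
grasp_force: 0.0
```

```bash
python3 - <<'E'
from h import *
s=state(); print(s['tool_pos'],s['orientation'],s['time'])
im,d,M,Q=snap('wrist','w1'); print(M.round(3),camera_params('wrist')['fovy'])
find('wrist',M,['hearth','gate_hinge','gate_ball','stay_ball','hole3','peg_tip','tray_mid']); find('wrist',M,['cup_a'],n=4); find('wrist',M,['chip1'],n=6)
E
```

```text
[ 0.50202494 -0.07266401  0.36519173] [1.79987755e+02 1.34493741e-02 5.01944552e+00] 3.1
[[ 0.086 -0.951 -0.298  0.578]
 [-0.996 -0.082 -0.026 -0.065]
 [-0.     0.299 -0.954  0.492]
 [ 0.     0.     0.     1.   ]] 70.19231750802484
wrist hearth 0.65 [ 0.4631 -0.3648  0.0055]
wrist gate_hinge 0.65 [ 0.6146 -0.0741  0.0815]
wrist gate_ball 0.77 [ 0.4683 -0.0984  0.1174]
wrist stay_ball 0.65 [ 0.6265 -0.207   0.1249]
wrist hole3 0.68 [ 0.6043 -0.1708  0.0846]
wrist peg_tip 0.45 [ 0.6861 -0.0745  0.1019]
wrist tray_mid 0.7 [ 0.4696 -0.0959  0.1172]
wrist cup_a 0.97 [0.4746 0.1046 0.0527]
wrist cup_a 0.65 [0.5255 0.0454 0.0558]
wrist chip1 0.63 [ 0.4732 -0.0576  0.05  ]
wrist chip1 0.52 [0.5764 0.0008 0.0513]
```

View pics/w1.png

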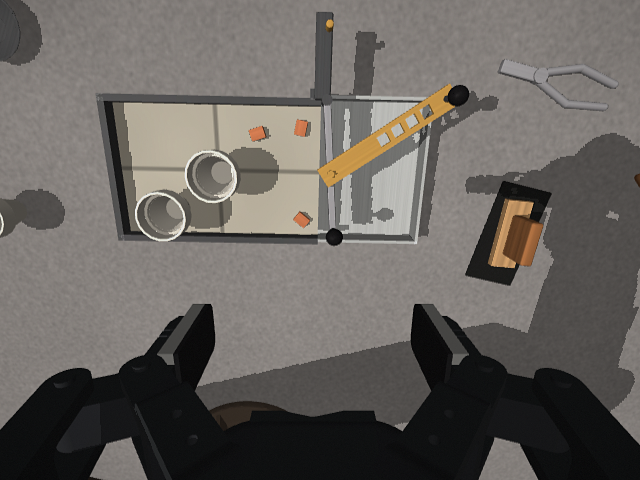

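The wrist view shows three chips at (258,133), (302,128) and (302,219), and two cups at (212,176) and (161,215). The gate ball is at (334,237), the stay ball at (458,95) and the peg at (330,23). I refine the hearth pose from it.

```bash
python3 - <<'E'
from h import *
from scipy.optimize import least_squares
M=T('wrist'); im,d=camera('wrist'); p=camera_params('wrist'); f=240/np.tan(np.radians(p['fovy'])/2)
def at(u,v,z):
    r=M[:3,:3]@np.array([(u-p['cx'])/f,(v-p['cy'])/f,1]); return (M[:3,3]+r*(z-M[2,3])/r[2])
Q=cloud('wrist',d,M).reshape(-1,3)
print('ball px', at(334,237,.113), 'stay ball',at(458,95,.122),'peg',at(330,23,.100))
print('hinge~',at(327,98,.083))
k=(abs(Q[:,2]-.068)<.004)&(Q[:,1]>-.06)&(Q[:,1]<.25)&(abs(Q[:,0]-.53)<.13)
P=Q[k][:,:2]
# fit: yaw, centre, kerbs x=±84, y=254 (mid-lines), half width 4
def res(q):
    c,s=np.cos(q[0]),np.sin(q[0]); D=P-q[1:3]; x=D@[c,s]; y=D@[-s,c]
    a=np.maximum(abs(abs(x)-.084)-.004,0); b=np.maximum(abs(y-.254)-.004,0); return np.minimum(a,b)
# both side edges
best=min((least_squares(res,[a,x,y],loss='soft_l1',f_scale=.002) for a in (.05,.1,.14) for x in (.53,.54) for y in(-.07,-.06,-.08)),key=lambda r:r.cost)
print('hearth',np.degrees(best.x[0]),best.x[1:],best.cost,len(P))
c,s=np.cos(best.x[0]),np.sin(best.x[0]); o=best.x[1:]
for n,(x,y) in dict(hinge=(.085,-.006),peg=(.155,-.006),ball0=(-.065,-.006),ballopen=(.085,-.156)).items(): print(n,o+[c*x-s*y,s*x+c*y])
H=cv2.cvtColor(im,cv2.COLOR_RGB2HSV).reshape(-1,3); I=im.reshape(-1,3)
for g,z in (((.47,-.0995,.113),.113),((.628,-.207,.122),.122)):
    q=Q[(np.linalg.norm(Q-g,axis=1)<.022)&(I.max(1)<60)]; r=least_squares(lambda t:np.linalg.norm(q-t,axis=1)-.01,g,loss='soft_l1',f_scale=.002); print('ball',len(q),r.x)
for g in ((.5245,.0457),(.473,.104)):
    q=Q[(np.hypot(*(Q[:,:2]-g).T)<.045)&(abs(Q[:,2]-.106)<.004)][:,:2]; r=least_squares(lambda t:np.hypot(*(q-t).T)-.028,g,loss='soft_l1',f_scale=.002); print('cup',len(q),r.x)
q=Q[(np.linalg.norm(Q-[.6865,-.0735,.09],axis=1)<.03)&(H[:,1]>120)]; print('peg',len(q),q[q[:,2]>.09].mean(0),q[:,2].max())
E
```

```text
ball px [ 0.46740854 -0.10091669  0.113     ] stay ball [ 0.62760691 -0.20856339  0.122     ] peg [ 0.68556107 -0.07536989  0.1       ]
hinge~ [ 0.61784409 -0.07954793  0.083     ]
hearth 3.317066588127648 [ 0.53165405 -0.07764402] 0.029698973008245165 4299
hinge [ 0.61685881 -0.07871575]
peg [ 0.68674153 -0.07466545]
ball0 [ 0.46711011 -0.08739496]
ballopen [ 0.62553802 -0.22846444]
ball 221 [ 0.46785965 -0.09948948  0.11382017]
ball 356 [ 0.62776612 -0.20648131  0.1225179 ]
cup 534 [0.5237151  0.04359878]
cup 555 [0.47292422 0.10168239]
peg 78 [ 0.68531585 -0.07291791  0.09634449] 0.09885440262057926
```

Call:
servo_tool:
  increments:
    - [5,[-1,-0.9,-4],[0,0,0]]
    - [5,[-1,-0.9,-4],[0,0,0]]
    - [5,[-1,-0.9,-4],[0,0,0]]
    - [5,[-0.4,0,-4],[0,0,0]]
    - [5,[0,0,-4],[0,0,0]]
    - [5,[0,0,-3],[0,0,0]]
    - [5,[0,0,-2.4],[0,0,0]]
    - [5,[0,0,0],[0,0,0]]
    - [5,[0,0,0],[0,0,0]]
    - [0,[0,0,0],[0,0,0]]
    - [0,[0,0,0],[0,0,0]]
    - [0,[0,0,0],[0,0,0]]
    - [0,[0,0,0],[0,0,0]]
    - [0,[0,0,0],[0,0,0]]
    - [0,[0,0,0],[0,0,0]]
    - [0,[0,0,0],[0,0,0]]
  grip_force: 40

```text
time: 5.25
tool_pos: [0.4684, -0.1007, 0.1126]
orientation: [179.9, -0.1, 4.9]
wrist_force: [-0.4, -0.1, 8.2]
opening: 0.2
grasp_force: 38.8
```

```bash
python3 -c "
import numpy as np
t=np.radians(np.linspace(188.4,274,19));p=15.0*np.c_[np.cos(t),np.sin(t)];p[0]=[-14.78,-2.18]
c=np.round(p-p[0],2);print(np.round(np.diff(c,axis=0),2).tolist())"
```

```text
[[0.17, -1.23], [0.34, -1.2], [0.43, -1.17], [0.53, -1.13], [0.61, -1.08], [0.71, -1.02], [0.79, -0.97], [0.86, -0.89], [0.94, -0.82], [1.0, -0.74], [1.06, -0.65], [1.11, -0.57], [1.15, -0.47], [1.19, -0.37], [1.22, -0.27], [1.23, -0.17], [1.24, -0.07], [1.25, 0.04]]
```

Call:
servo_tool:
  increments:
    - [0,[0.17,-1.23,0],[0,0,0]]
    - [0,[0.34,-1.2,0],[0,0,0]]
    - [0,[0.43,-1.17,0],[0,0,0]]
    - [0,[0.53,-1.13,0],[0,0,0]]
    - [0,[0.61,-1.08,0],[0,0,0]]
    - [0,[0.71,-1.02,0],[0,0,0]]
    - [0,[0.79,-0.97,0],[0,0,0]]
    - [0,[0.86,-0.89,0],[0,0,0]]
    - [0,[0.94,-0.82,0],[0,0,0]]
    - [0,[1.0,-0.74,0],[0,0,0]]
    - [0,[1.06,-0.65,0],[0,0,0]]
    - [0,[1.11,-0.57,0],[0,0,0]]
    - [0,[1.15,-0.47,0],[0,0,0]]
    - [0,[1.19,-0.37,0],[0,0,0]]
    - [0,[1.22,-0.27,0],[0,0,0]]
    - [0,[1.23,-0.17,0],[0,0,0]]
    - [0,[1.24,-0.07,0],[0,0,0]]
    - [0,[1.25,0.04,0],[0,0,0]]
    - [0,[0,0,0],[0,0,0]]
    - [0,[0,0,0],[0,0,0]]

```text
time: 7.25
tool_pos: [0.6273, -0.2281, 0.1118]
orientation: [180.0, -0.1, 4.8]
wrist_force: [3.6, 3.8, 1.5]
opening: 0.206
grasp_force: 40.1
```

Release, go up, look.

Call:
servo_tool:
  increments:
    - [5,[0,0,0],[0,0,0]]
    - [5,[0,0,0],[0,0,0]]
    - [5,[0,0,0],[0,0,0]]
    - [5,[0,0,2],[0,0,0]]
    - [5,[0,0,4],[0,0,0]]
    - [5,[0,0,4],[0,0,0]]
    - [5,[0,0.8,4],[0,0,0]]
    - [5,[0,2,4],[0,0,0]]
    - [5,[0,2,4],[0,0,0]]
    - [5,[0,2,0],[0,0,0]]
    - [5,[0,0,0],[0,0,0]]

```text
time: 8.35
tool_pos: [0.6261, -0.1584, 0.3324]
orientation: [180.0, -0.1, 5.0]
wrist_force: [-0.7, -0.4, -0.5]
opening: 0.586
grasp_force: 0.0
```

```bash
cat > look.py <<'E'
from h import *
from scipy.optimize import least_squares
def balls(cam,M,im,d,gs):
    Q=cloud(cam,d,M).reshape(-1,3); I=im.reshape(-1,3); out=[]
    for g in gs:
        q=Q[(np.linalg.norm(Q-g,axis=1)<.03)&(I.max(1)<60)]
        if len(q)<8: out.append(None); continue
        r=least_squares(lambda t:np.linalg.norm(q-t,axis=1)-.01,g,loss='soft_l1',f_scale=.002); out.append(r.x); print(cam,'ball',len(q),r.x.round(4))
    return out
E
python3 - <<'E'
from look import *
im,d,M,Q=snap('wrist','w2'); balls('wrist',M,im,d,[(.627,-.228,.113),(.744,-.076,.122)])
find('wrist',M,['gate_ball','stay_ball','hole3','peg_tip','gate_hinge'])
im,d,M,Q=snap('scene','s2'); balls('scene',M,im,d,[(.627,-.228,.113),(.744,-.076,.122)])
find('scene',M,['gate_ball','stay_ball','hole3','peg_tip'])
E
```

```text
wrist ball 286 [ 0.6273 -0.2272  0.1138]
wrist ball 421 [ 0.7462 -0.0761  0.1226]
wrist gate_ball 0.85 [ 0.6264 -0.2254  0.1194]
wrist stay_ball 0.71 [ 0.7496 -0.0757  0.1225]
wrist hole3 0.79 [ 0.7101 -0.0953  0.0855]
wrist peg_tip 0.63 [ 0.6831 -0.0761  0.1048]
wrist gate_hinge 0.89 [ 0.6165 -0.0759  0.0802]
scene ball 78 [ 0.6277 -0.2261  0.1111]
scene ball 91 [ 0.7465 -0.0752  0.1201]
scene gate_ball 0.69 [ 0.7481 -0.0792  0.1246]
scene stay_ball 0.85 [ 0.7492 -0.0752  0.1258]
scene hole3 0.67 [ 0.7113 -0.0965  0.0889]
scene peg_tip 0.6 [ 0.6854 -0.0693  0.0993]
```

View pics/w2.png

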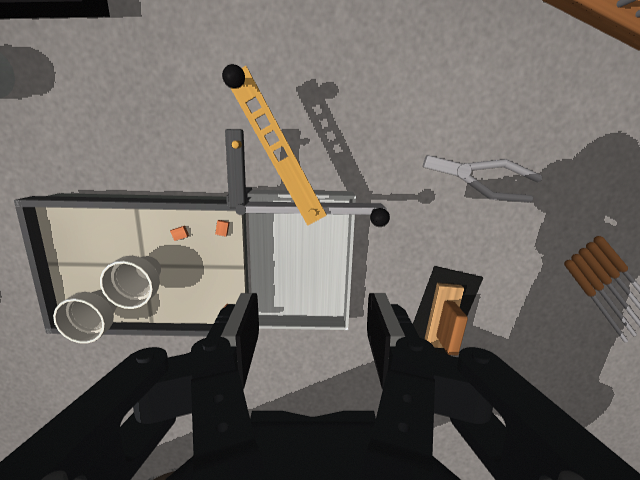

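The gate is now square open, with its ball at (380,217). The stay lies to one side of the peg at (235,145), and its ball is at (234,76). Next I grasp the stay ball.

Call:
servo_tool:
  increments:
    - [5,[4,2.8,-1.5],[0,0,7.6]]
    - [5,[4,2.8,-1.5],[0,0,7.6]]
    - [5,[4,2.7,-1.5],[0,0,7.6]]
    - [5,[0,0,-3],[0,0,7.6]]
    - [5,[0,0,-3],[0,0,7.6]]
    - [5,[0,0,-3],[0,0,0]]
    - [5,[0,0,-4],[0,0,0]]
    - [5,[0,0,-2],[0,0,0]]
    - [5,[0,0,-1.7],[0,0,0]]
    - [5,[0,0,0],[0,0,0]]
    - [5,[0,0,0],[0,0,0]]
    - [0,[0,0,0],[0,0,0]]
    - [0,[0,0,0],[0,0,0]]
    - [0,[0,0,0],[0,0,0]]
    - [0,[0,0,0],[0,0,0]]
    - [0,[0,0,0],[0,0,0]]
    - [0,[0,0,0],[0,0,0]]
  grip_force: 25

```text
time: 10.6
tool_pos: [0.7443, -0.0787, 0.1204]
orientation: [180.0, -0.0, 42.9]
wrist_force: [0.8, 1.1, 2.0]
opening: 0.212
grasp_force: 24.4
```

Call:
servo_tool:
  increments:
    - [0,[-0.17,-0.11,0.81],[0,0,0]]
    - [0,[-0.21,-0.14,0.79],[0,0,0]]
    - [0,[-0.24,-0.16,0.8],[0,0,0]]
    - [0,[-0.28,-0.19,0.75],[0,0,0]]
    - [0,[0,0,0],[0,0,0]]
    - [0,[-0.68,0.94,0],[0,0,4.85]]
    - [0,[-0.75,0.88,0],[0,0,4.85]]
    - [0,[-0.83,0.81,0],[0,0,4.85]]
    - [0,[-0.9,0.74,0],[0,0,4.85]]
    - [0,[0,0,0],[0,0,0]]
    - [0,[0,0,0],[0,0,0]]

```text
time: 11.7
tool_pos: [0.7038, -0.0512, 0.1518]
orientation: [180.0, -0.0, 62.1]
wrist_force: [0.4, 0.1, -1.6]
opening: 0.21
grasp_force: 24.6
```

```bash
python3 - <<'E'
from look import *
im,d,M,Q=snap('scene','s3'); balls('scene',M,im,d,[(.627,-.228,.113)])
find('scene',M,['gate_ball','stay_ball','hole3','peg_tip'])
a=im
imw,d,M,Q=snap('wrist','w3'); balls('wrist',M,imw,d,[(.627,-.228,.113)])
find('wrist',M,['gate_ball','stay_ball','hole3','peg_tip'])
im2,d2,M2,Q2=snap('side','d3')
A=cv2.resize(a[150:330,180:420],None,fx=1.66,fy=1.66); B=cv2.resize(imw,(A.shape[1],A.shape[0])); 
save('m3',np.hstack([A,B]))
E
```

```text
scene ball 13 [ 0.6258 -0.2229  0.1079]
scene gate_ball 0.97 [ 0.6276 -0.2252  0.1082]
scene stay_ball 0.58 [ 0.7059 -0.0463  0.1547]
scene hole3 0.78 [ 0.6826 -0.0753  0.1137]
wrist stay_ball 0.64 [ 0.7054 -0.0476  0.1502]
wrist hole3 0.82 [ 0.6835 -0.0758  0.1071]
```

View pics/m3.png

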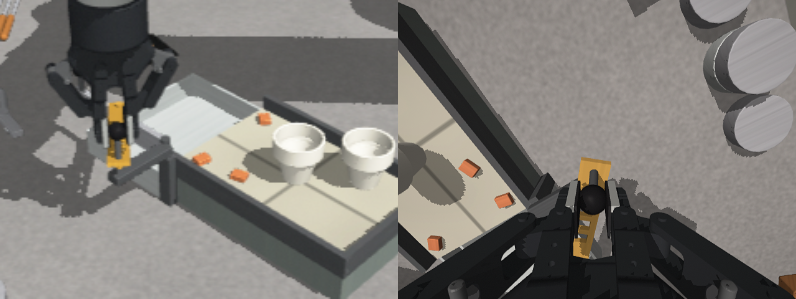

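The stay is held up near the peg, with estimated hole3 about 3 mm from the peg. I lower it along the arc.

Call:
servo_tool:
  increments:
    - [0,[0.1,0.14,-0.38],[0,0,0]]
    - [0,[0.1,0.13,-0.37],[0,0,0]]
    - [0,[0.09,0.12,-0.4],[0,0,0]]
    - [0,[0.08,0.11,-0.4],[0,0,0]]
    - [0,[0.08,0.1,-0.4],[0,0,0]]
    - [0,[0.07,0.1,-0.39],[0,0,0]]
    - [0,[0.06,0.08,-0.4],[0,0,0]]
    - [0,[0.06,0.08,-0.41],[0,0,0]]
    - [0,[0,0,0],[0,0,0]]
    - [0,[0,0,0],[0,0,0]]

```text
time: 13.25
tool_pos: [0.7099, -0.0426, 0.1203]
orientation: [180.0, 0.0, 62.3]
wrist_force: [0.4, 0.3, 2.5]
opening: 0.211
grasp_force: 24.9
```

Call:
servo_tool:
  increments:
    - [5,[0,0,0],[0,0,0]]
    - [5,[0,0,0],[0,0,0]]
    - [5,[0,0,0],[0,0,0]]
    - [5,[0,0,3],[0,0,0]]
    - [5,[0,0,4],[0,0,0]]
    - [5,[-0.5,0,4],[0,0,-7.4]]
    - [5,[-2.5,0,3],[0,0,-7.4]]
    - [5,[-2.5,0,2],[0,0,-7.4]]
    - [5,[-2.5,0,2],[0,0,-7.4]]
    - [5,[-2.5,0,2],[0,0,-7.4]]
    - [5,[0,0,0],[0,0,0]]

```text
time: 14.35
tool_pos: [0.6035, -0.0425, 0.3235]
orientation: [179.8, -0.2, 25.1]
wrist_force: [1.0, 0.5, 1.0]
opening: 0.588
grasp_force: 0.0
```

```bash
python3 - <<'E'
from look import *
im,d,M,Q=snap('wrist','w4'); balls('wrist',M,im,d,[(.627,-.228,.113),(.711,-.04,.122)])
find('wrist',M,['stay_ball','hole3','peg_tip'])
P=Q.reshape(-1,3)
for g in ((.5245,.0446),(.473,.1025)):
    q=P[(np.hypot(*(P[:,:2]-g).T)<.045)&(abs(P[:,2]-.106)<.004)][:,:2]
    if len(q)>50: r=least_squares(lambda t:np.hypot(*(q-t).T)-.028,g,loss='soft_l1',f_scale=.002); print('cup',len(q),r.x)
im2,d,M,Q=snap('scene','s4'); balls('scene',M,im2,d,[(.627,-.228,.113),(.711,-.04,.122)])
H=cv2.cvtColor(im,cv2.COLOR_RGB2HSV); 
save('m4',np.hstack([cv2.resize(im2[150:330,180:420],(400,300)),cv2.resize(im[0:300,100:500],(400,300))]))
E
```

```text
wrist ball 344 [ 0.6247 -0.227   0.1128]
wrist ball 396 [ 0.7102 -0.0395  0.1226]
wrist stay_ball 0.83 [ 0.7114 -0.038   0.1227]
wrist hole3 0.74 [ 0.6878 -0.0704  0.0858]
wrist peg_tip 0.64 [0.574  0.0042 0.0521]
cup 599 [0.52409831 0.04394411]
cup 663 [0.47329535 0.10204577]
scene ball 88 [ 0.6264 -0.2257  0.11  ]
scene ball 86 [ 0.7111 -0.0381  0.1198]
```

View pics/m4.png

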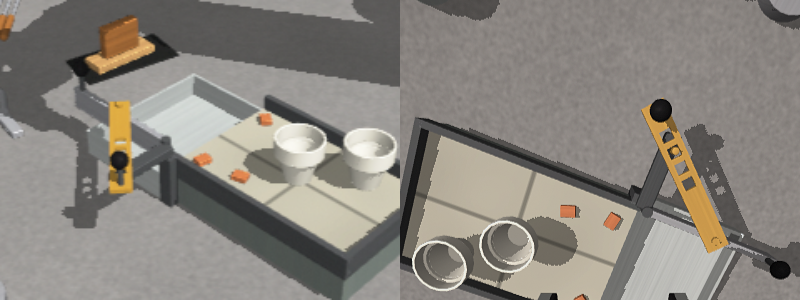

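The peg shows through the third hole at (676,150), and the stay is level. Now cup 1.

Call:
servo_tool:
  increments:
    - [8.5,[-2,2.2,-2],[0,0,-8]]
    - [8.5,[-2,2.2,-2],[0,0,-8]]
    - [8.5,[-2,2.2,-2],[0,0,-8]]
    - [8.5,[-1.9,2.1,-2],[0,0,-8]]
    - [8.5,[0,0,-3],[0,0,-8]]
    - [8.5,[0,0,-2],[0,0,0]]
    - [8.5,[0,0,0],[0,0,0]]
    - [8.5,[0,0,0],[0,0,0]]

```text
time: 15.4
tool_pos: [0.5263, 0.0445, 0.1898]
orientation: [180.0, 0.1, -14.7]
wrist_force: [0.8, -0.2, -0.2]
opening: 0.995
grasp_force: 0.0
```

Call:
servo_tool:
  increments:
    - [8.5,[-0.23,0,-3],[0,0,0]]
    - [8.5,[0,0,-3],[0,0,0]]
    - [8.5,[0,0,-2],[0,0,0]]
    - [8.5,[0,0,-1.2],[0,0,0]]
    - [8.5,[0,0,0],[0,0,0]]
    - [4,[0,0,0],[0,0,0]]
    - [4,[0,0,0],[0,0,0]]
    - [4,[0,0,0],[0,0,0]]
    - [4,[0,0,0],[0,0,0]]
    - [4,[0,0,0],[0,0,0]]
  grip_force: 40

```text
time: 16.4
tool_pos: [0.5243, 0.0445, 0.0997]
orientation: [-180.0, -0.2, -14.7]
wrist_force: [-1.2, -0.7, 7.1]
opening: 0.685
grasp_force: 41.5
```

Call:
servo_tool:
  increments:
    - [4,[0,0,2],[0,0,0]]
    - [4,[0,0,3],[0,0,0]]
    - [4,[0,0.5,3],[0,0,0]]
    - [4,[-1,3.6,0.5],[0,0,0]]
    - [4,[-1.2,4,0],[0,0,8]]
    - [4,[-1.2,4,0],[0,0,8]]
    - [4,[-1.2,4,0],[0,0,8]]
    - [4,[-1.2,4,0],[0,0,8]]
    - [4,[-1,3,0],[0,0,8]]
    - [4,[0,0,0],[0,0,0]]
    - [4,[0,0,0],[0,0,0]]

```text
time: 17.5
tool_pos: [0.4554, 0.276, 0.1838]
orientation: [180.0, -0.1, 25.3]
wrist_force: [0.0, 0.3, -1.7]
opening: 0.682
grasp_force: 43.4
```

```bash
cat > base.py <<'E'
from look import *
import sys
im,d,M,Q=snap('wrist',sys.argv[1]); P=Q.reshape(-1,3); z=float(sys.argv[2]); g=np.array([.4364,.3585])
q=P[(np.hypot(*(P[:,:2]-g).T)<.045)&(abs(P[:,2]-z)<.004)][:,:2]; print(len(q))
if len(q)>20: r=least_squares(lambda t:np.hypot(*(q-t).T)-.028,g,loss='soft_l1',f_scale=.002); print('base',r.x, np.abs(r.fun).mean())
find('wrist',M,['cup_base'],n=3); s=state(); print(s['tool_pos'],s['opening'])
E
python3 base.py w5 .056
```

```text
1166
base [0.43604143 0.35762248] 0.0008601174335012509
wrist cup_base 0.81 [ 0.4357  0.3583 -0.0013]
wrist cup_base 0.42 [0.4564 0.278  0.1388]
[0.45583001 0.2749531  0.18359496] 0.6836386024926453
```

Call:
servo_tool:
  increments:
    - [4,[-0.65,2.8,-1],[0,0,0]]
    - [4,[-0.65,2.8,-1],[0,0,0]]
    - [4,[-0.65,2.7,-1],[0,0,0]]
    - [4,[0,0,-1],[0,0,0]]
    - [4,[0,0,0],[0,0,0]]
    - [4,[0,0,0],[0,0,0]]

```text
time: 18.2
tool_pos: [0.4366, 0.3574, 0.1432]
orientation: [180.0, 0.0, 25.2]
wrist_force: [0.6, 0.2, -0.9]
opening: 0.679
grasp_force: 43.4
```

Call:
servo_tool:
  increments:
    - [4,[-0.05,0.06,-1.5],[0,0,0]]
    - [4,[0,0,-1.5],[0,0,0]]
    - [4,[0,0,-1],[0,0,0]]
    - [4,[0,0,-1],[0,0,0]]
    - [4,[0,0,-0.7],[0,0,0]]
    - [4,[0,0,-0.6],[0,0,0]]
    - [4,[0,0,-0.5],[0,0,0]]
    - [4,[0,0,-0.4],[0,0,0]]
    - [4,[0,0,0],[0,0,0]]

```text
time: 19.1
tool_pos: [0.4355, 0.359, 0.0707]
orientation: [180.0, 0.0, 25.3]
wrist_force: [-0.8, -0.1, -2.2]
opening: 0.682
grasp_force: 43.4
```

Call:
servo_tool:
  increments:
    - [4,[0,0,-0.1],[0,0,0]]
    - [4,[0,0,0],[0,0,0]]
    - [8.5,[0,0,0],[0,0,0]]
    - [8.5,[0,0,0],[0,0,0]]
    - [8.5,[0,0,0],[0,0,0]]
    - [8.5,[0,0,2],[0,0,0]]
    - [8.5,[0,0,3],[0,0,0]]
    - [8.5,[0,0,4],[0,0,0]]
    - [8.5,[0.4,-3,2],[0,0,0]]
    - [8.5,[0.5,-4,0],[0,0,0]]
    - [8.5,[0.4,-3,0],[0,0,0]]
    - [8.5,[0,0,0],[0,0,0]]
    - [8.5,[0,0,0],[0,0,0]]

```text
time: 20.4
tool_pos: [0.4489, 0.2589, 0.1804]
orientation: [-180.0, -0.0, 25.2]
wrist_force: [0.1, 0.5, -0.1]
opening: 0.996
grasp_force: 0.0
```

```bash
python3 base.py w6 .076; python3 - <<'E'
from look import *
M=T('wrist'); im,d=camera('wrist'); P=cloud('wrist',d,M).reshape(-1,3)
q=P[(np.hypot(*(P[:,:2]-[.436,.358]).T)<.04)]; print(np.nanpercentile(q[:,2],[90,95,98,100]))
E
```

```text
1531
base [0.435906   0.35857472] 0.0008482035998154122
wrist cup_base 0.87 [0.4364 0.3593 0.0025]
[0.44863174 0.25974939 0.18015503] 0.9936510171114908
[0.2471034  0.25090715 0.25378178 0.25704179]
```

Call:
servo_tool:
  increments:
    - [8.5,[0.6,-4,0],[0,0,0]]
    - [8.5,[0.7,-4,0],[0,0,0]]
    - [8.5,[0.6,-4,0],[0,0,0]]
    - [8.5,[0.6,-3.7,0],[0,0,0]]
    - [8.5,[0,0,0],[0,0,0]]
    - [8.5,[0,0,0],[0,0,0]]

```text
time: 21.15
tool_pos: [0.4737, 0.1022, 0.18]
orientation: [-180.0, 0.0, 25.2]
wrist_force: [-1.1, 0.1, -0.8]
opening: 0.994
grasp_force: 0.0
```

```bash
python3 - <<'E'
from look import *
M=T('side'); im,d=camera('side'); 
M=T('wrist'); im,d=camera('wrist'); P=cloud('wrist',d,M).reshape(-1,3)
g=np.array([.4735,.1025]); q=P[(np.hypot(*(P[:,:2]-g).T)<.045)&(abs(P[:,2]-.106)<.004)][:,:2]; print(len(q))
if len(q)>20: print(least_squares(lambda t:np.hypot(*(q-t).T)-.028,g,loss='soft_l1',f_scale=.002).x)
print(state()['tool_pos'])
E
```

```text
1639
[0.47290735 0.10271441]
[0.47346948 0.10315    0.18002361]
```

Call:
servo_tool:
  increments:
    - [8.5,[0,0,-3],[0,0,0]]
    - [8.5,[0,0,-2.5],[0,0,0]]
    - [8.5,[0,0,-1.5],[0,0,0]]
    - [8.5,[0,0,-1.0],[0,0,0]]
    - [8.5,[0,0,0],[0,0,0]]
    - [4,[0,0,0],[0,0,0]]
    - [4,[0,0,0],[0,0,0]]
    - [4,[0,0,0],[0,0,0]]
    - [4,[0,0,0],[0,0,0]]
    - [4,[0,0,0],[0,0,0]]
    - [4,[0,0,2],[0,0,0]]
    - [4,[0,0,3],[0,0,0]]
    - [4,[0,0,3],[0,0,0]]
    - [4,[-0.2,2,1.5],[0,0,0]]
    - [4,[-0.5,4,0],[0,0,0]]
    - [4,[-0.6,4,0],[0,0,0]]
    - [4,[-0.5,4,0],[0,0,0]]
    - [4,[-0.4,3,0],[0,0,0]]
    - [4,[0,0,0],[0,0,0]]
    - [4,[0,0,0],[0,0,0]]

```text
time: 23.25
tool_pos: [0.4512, 0.2724, 0.1955]
orientation: [180.0, -0.0, 25.4]
wrist_force: [0.7, -0.4, -0.6]
opening: 0.671
grasp_force: 43.5
```

Call:
servo_tool:
  increments:
    - [4,[-0.5,2.9,-0.5],[0,0,0]]
    - [4,[-0.5,2.9,-0.5],[0,0,0]]
    - [4,[-0.5,2.8,-0.5],[0,0,0]]
    - [4,[0,0,-1],[0,0,0]]
    - [4,[0,0,-1],[0,0,0]]
    - [4,[0,0,0],[0,0,0]]
    - [4,[0,0,0],[0,0,0]]

```text
time: 23.95
tool_pos: [0.4369, 0.357, 0.1601]
orientation: [180.0, 0.0, 25.2]
wrist_force: [0.1, 0.1, -1.8]
opening: 0.669
grasp_force: 43.5
```

Call:
servo_tool:
  increments:
    - [4,[-0.08,0.13,-1.5],[0,0,0]]
    - [4,[0,0,-1.5],[0,0,0]]
    - [4,[0,0,-1],[0,0,0]]
    - [4,[0,0,-1],[0,0,0]]
    - [4,[0,0,-0.7],[0,0,0]]
    - [4,[0,0,-0.5],[0,0,0]]
    - [4,[0,0,-0.4],[0,0,0]]
    - [4,[0,0,-0.3],[0,0,0]]
    - [4,[0,0,0],[0,0,0]]

```text
time: 24.85
tool_pos: [0.436, 0.3597, 0.0914]
orientation: [-180.0, -0.1, 25.3]
wrist_force: [0.2, 1.5, 0.1]
opening: 0.671
grasp_force: 43.6
```

Call:
servo_tool:
  increments:
    - [4,[0,-0.05,-0.1],[0,0,0]]
    - [4,[0,0,0],[0,0,0]]
    - [8.5,[0,0,0],[0,0,0]]
    - [8.5,[0,0,0],[0,0,0]]
    - [8.5,[0,0,0],[0,0,0]]
    - [8.5,[0,0,2],[0,0,0]]
    - [8.5,[0,0,3],[0,0,0]]
    - [8.5,[0,0,4],[0,0,0]]
    - [8.5,[0.4,-3,2],[0,0,0]]
    - [8.5,[0.5,-4,0],[0,0,0]]
    - [8.5,[0.4,-3,0],[0,0,0]]
    - [8.5,[0,0,0],[0,0,0]]
    - [8.5,[0,0,0],[0,0,0]]

```text
time: 26.15
tool_pos: [0.449, 0.2586, 0.2002]
orientation: [180.0, -0.0, 25.2]
wrist_force: [-1.4, 0.8, 0.6]
opening: 0.996
grasp_force: 0.0
```

```bash
python3 base.py w7 .096; python3 - <<'E'
from look import *
a,d,M,Q=snap('side','d7'); P=Q.reshape(-1,3)
for z in (.056,.076,.096):
  pass
q=P[np.hypot(*(P[:,:2]-[.436,.3585]).T)<.034]; print('side top z',np.nanpercentile(q[:,2],[95,99,100]))
b,d,M,Q=snap('scene','s7')
P=Q.reshape(-1,3); q=P[np.hypot(*(P[:,:2]-[.436,.3585]).T)<.034]; print('scene top z',np.nanpercentile(q[:,2],[95,99,100]))
for c,im in (('side',a),):
    find(c,T(c),['chip1'],n=5); find(c,T(c),['scraper','mat'])
find('scene',T('scene'),['chip1'],n=5); find('scene',T('scene'),['scraper','mat','hole3'])
save('m7',np.hstack([cv2.resize(b[150:390,180:580],(500,300)),cv2.resize(a[330:470,300:440],(300,300))]))
E
```

```text
1526
base [0.43515781 0.3591894 ] 0.0008508162906481675
wrist cup_base 0.86 [0.438  0.3547 0.001 ]
[0.44878921 0.2594933  0.20002651] 0.9965738690134305
side top z [0.46157843 0.47117996 0.47722751]
scene top z [0.40881693 0.46558084 0.4752964 ]
side chip1 0.56 [0.5729 0.0015 0.051 ]
side chip1 0.53 [ 0.5879 -0.0525  0.045 ]
side chip1 0.39 [ 5.324e-01 -7.870e-02 -2.000e-04]
side scraper 0.83 [ 0.4645 -0.3652  0.0036]
side mat 0.55 [ 0.463  -0.3672 -0.0041]
scene chip1 0.6 [0.5709 0.0028 0.0505]
scene chip1 0.48 [ 0.5774 -0.0506  0.0504]
scene chip1 0.43 [ 0.4691 -0.0585  0.0508]
scene scraper 0.7 [ 0.4626 -0.3652  0.0048]
scene mat 0.82 [ 0.4617 -0.3681 -0.001 ]
scene hole3 0.96 [ 0.6846 -0.0711  0.0908]
```

View pics/m7.png

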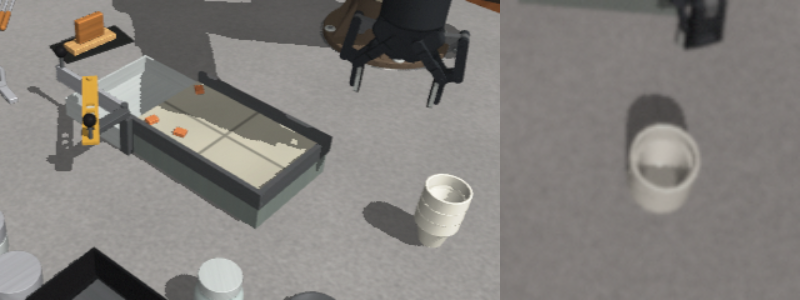

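The crucibles are nested at (443,205) and the plate holds only the chips. I check the rim height and measure the scraper.

```bash
python3 - <<'E'
from look import *
M=T('wrist'); im,d=camera('wrist'); P=cloud('wrist',d,M).reshape(-1,3)
q=P[(np.hypot(*(P[:,:2]-[.4352,.359]).T)<.032)&(P[:,2]<.12)]; print('top',np.nanpercentile(q[:,2],[80,90,97]))
r=np.hypot(*(q[:,:2]-[.4352,.359]).T); t=q[(r>.026)&(r<.0295)&(q[:,2]>.085)]
A=np.c_[t[:,:2]-[.4352,.359],np.ones(len(t))]; print('rim plane',np.linalg.lstsq(A,t[:,2],rcond=None)[0],len(t))
for c in('side','scene'):
    M=T(c); im,d=camera(c); Q=cloud(c,d,M).reshape(-1,3); k=(np.hypot(Q[:,0]-.465,Q[:,1]+.363)<.08)
    P=Q[k&(Q[:,2]>.058)&(Q[:,2]<.07)]; print(c,'rib',cv2.minAreaRect(P[:,:2].astype(np.float32)),np.median(P[:,2]))
E
```

```text
top [0.09088754 0.09635504 0.09726591]
rim plane [ 0.01416556 -0.00779952  0.09363286] 2094
side rib ((0.46474090218544006, -0.3621041476726532), (0.05963290482759476, 0.020803671330213547), 0.4245954155921936) 0.06201029382671813
scene rib ((0.46561920642852783, -0.3628072738647461), (0.06194131448864937, 0.019787374883890152), 1.203749179840088) 0.06124228761631756
```

Call:
servo_tool:
  increments:
    - [5,[0.8,-4.7,0.5],[0,0,-7.7]]
    - [5,[0.8,-4.7,0.5],[0,0,-7.7]]
    - [5,[0.8,-4.7,0.5],[0,0,-7.7]]
    - [5,[0.5,-4.8,0],[0,0,0]]
    - [5,[0,-4.8,0],[0,0,0]]
    - [5,[0,-4.8,0],[0,0,0]]
    - [5,[0,-4.8,0],[0,0,0]]
    - [5,[0,-4.8,0],[0,0,0]]
    - [5,[0,-4.8,0],[0,0,0]]
    - [5,[0,-4.8,0],[0,0,0]]
    - [5,[0,-4.8,0],[0,0,0]]
    - [5,[-0.6,-4.8,0],[0,0,0]]
    - [5,[-0.7,-4.6,-2],[0,0,0]]
    - [5,[0,0,-3],[0,0,0]]
    - [5,[0,0,-3],[0,0,0]]
    - [5,[0,0,0],[0,0,0]]
    - [5,[0,0,0],[0,0,0]]

```text
time: 28.55
tool_pos: [0.465, -0.3596, 0.1358]
orientation: [-180.0, 0.0, 2.2]
wrist_force: [-1.0, -0.2, 0.1]
opening: 0.59
grasp_force: 0.0
```

```bash
python3 - <<'E'
from look import *
im,d,M,Q=snap('wrist','w8'); P=Q.reshape(-1,3); k=(np.hypot(P[:,0]-.465,P[:,1]+.363)<.08)
for a,b in ((.058,.07),(.012,.022)):
    q=P[k&(P[:,2]>a)&(P[:,2]<b)]
    if len(q)>9: print(len(q),cv2.minAreaRect(q[:,:2].astype(np.float32)),np.median(q[:,2]))
print(state()['tool_pos'])
E
```

```text
2313 ((0.46588560938835144, -0.3644949197769165), (0.015982288867235184, 0.05932021513581276), 89.40904235839844) 0.06462806911264679
3609 ((0.46536117792129517, -0.3645850419998169), (0.03621702641248703, 0.10015695542097092), 89.42169952392578) 0.016872445000243652
[ 0.46538406 -0.35968651  0.13660299]
```

Call:
servo_tool:
  increments:
    - [5,[0,-0.48,-2.5],[0,0,-2.8]]
    - [5,[0,0,-2.5],[0,0,0]]
    - [5,[0,0,-2.2],[0,0,0]]
    - [5,[0,0,-1.2],[0,0,0]]
    - [5,[0,0,-0.9],[0,0,0]]
    - [5,[0,0,0],[0,0,0]]
    - [0,[0,0,0],[0,0,0]]
    - [0,[0,0,0],[0,0,0]]
    - [0,[0,0,0],[0,0,0]]
    - [0,[0,0,0],[0,0,0]]
    - [0,[0,0,0],[0,0,0]]
  grip_force: 80

```text
time: 29.7
tool_pos: [0.4652, -0.3646, 0.0434]
orientation: [179.9, -0.1, -0.6]
wrist_force: [-0.2, 0.3, 6.4]
opening: 0.18
grasp_force: 77.9
```

Call:
servo_tool:
  increments:
    - [0,[0,0,3],[0,0,0]]
    - [0,[0,0,4],[0,0,0]]
    - [0,[0,0,4],[0,0,0]]
    - [0,[0,1,3],[0,0,0]]
    - [0,[0.8,4.5,0],[0,0,2.3]]
    - [0,[0.9,4.5,0],[0,0,2.3]]
    - [0,[0.9,4.5,0],[0,0,0]]
    - [0,[0.9,4.5,0],[0,0,0]]
    - [0,[0.9,4.5,0],[0,0,0]]
    - [0,[0.9,4.5,0],[0,0,0]]
    - [0,[0.9,4.5,0],[0,0,0]]
    - [0,[0.9,4.5,0],[0,0,0]]
    - [0,[0.9,4.4,0],[0,0,0]]
    - [0,[0,0,-2],[0,0,0]]
    - [0,[0,0,-2],[0,0,0]]
    - [0,[0,0,0],[0,0,0]]
    - [0,[0,0,0],[0,0,0]]

```text
time: 31.4
tool_pos: [0.5448, 0.0496, 0.1427]
orientation: [180.0, 0.0, 4.0]
wrist_force: [-0.2, -0.7, -2.6]
opening: 0.177
grasp_force: 78.7
```

```bash
cat > chips.py <<'E'
from look import *
import sys
print({k:np.round(v,4) for k,v in state().items() if k in('tool_pos','orientation','opening')})
o=np.array([.5317,-.077]); a=np.radians(4); Rm=np.array([[np.cos(a),np.sin(a)],[-np.sin(a),np.cos(a)]])
ims={}
for c in sys.argv[2:]:
    im,d,M,Q=snap(c,sys.argv[1]+c); Q=Q.reshape(-1,3); H=cv2.cvtColor(im,cv2.COLOR_RGB2HSV).reshape(-1,3)
    k=(abs(Q[:,0]-.53)<.16)&(Q[:,1]>-.26)&(Q[:,1]<.25)&(H[:,1]>130)&(H[:,0]<14)&(Q[:,2]<.07)&(Q[:,2]>-.01)
    n,lb,st,ct=cv2.connectedComponentsWithStats((k.reshape(480,640)*255).astype(np.uint8))
    for i in range(1,n):
        if st[i,4]>6: m=Q[lb.ravel()==i].mean(0); print(c,'chip',st[i,4],ct[i].round(),m.round(4),'hearth',(Rm@(m[:2]-o)).round(4))
E
python3 chips.py c9 scene side wrist
```

```text
{'tool_pos': array([0.5448, 0.0496, 0.1427]), 'orientation': array([1.799966e+02, 3.350000e-02, 3.958900e+00]), 'opening': np.float64(0.1773)}
scene chip 41 [339. 221.] [ 0.4731 -0.0579  0.0543] hearth [-0.0571  0.0231]
scene chip 57 [301. 245.] [ 0.5872 -0.0472  0.0542] hearth [0.0575 0.0259]
scene chip 60 [324. 255.] [0.5767 0.0046 0.0544] hearth [0.0506 0.0782]
side chip 20 [331. 239.] [ 0.5845 -0.0467  0.0559] hearth [0.0548 0.0265]
side chip 16 [377. 241.] [ 0.4714 -0.0572  0.056 ] hearth [-0.0588  0.0239]
wrist chip 691 [473. 206.] [ 0.5852 -0.0487  0.0573] hearth [0.0554 0.0245]
wrist chip 625 [390. 218.] [0.5744 0.0029 0.0576] hearth [0.0481 0.0768]
wrist chip 262 [457. 355.] [ 0.4757 -0.0598  0.0567] hearth [-0.0546  0.0211]
```

Call:
servo_tool:
  increments:
    - [0,[0,0,-2],[0,0,0]]
    - [0,[0,0,-1.5],[0,0,0]]
    - [0,[0,0,-1],[0,0,0]]
    - [0,[0,0,-0.5],[0,0,0]]
    - [0,[0,0,-0.2],[0,0,0]]
    - [0,[0,0,0],[0,0,0]]
    - [0,[0,0,0],[0,0,0]]

```text
time: 32.25
tool_pos: [0.5451, 0.0497, 0.0909]
orientation: [180.0, -0.0, 4.0]
wrist_force: [-0.4, 0.0, -3.8]
opening: 0.177
grasp_force: 78.9
```

Call:
servo_tool:
  increments:
    - [0,[0.07,-1,-0.05],[0,0,0]]
    - [0,[0.07,-1,0],[0,0,0]]
    - [0,[0.07,-1,0],[0,0,0]]
    - [0,[0.07,-1,0],[0,0,0]]
    - [0,[0.07,-1,0],[0,0,0]]
    - [0,[0.07,-1,0],[0,0,0]]
    - [0,[0.07,-1,0],[0,0,0]]
    - [0,[0.07,-1,0],[0,0,0]]
    - [0,[0.07,-1,0],[0,0,0]]
    - [0,[0.07,-1,0],[0,0,0]]
    - [0,[0.07,-1,0],[0,0,0]]
    - [0,[0.07,-1,0],[0,0,0]]
    - [0,[0.07,-1,0],[0,0,0]]
    - [0,[0.07,-1,0],[0,0,0]]
    - [0,[0,0,0],[0,0,0]]
    - [0,[0,0,0],[0,0,0]]

```text
time: 33.85
tool_pos: [0.5546, -0.0904, 0.0898]
orientation: [-180.0, 0.0, 3.9]
wrist_force: [-1.1, 0.4, -2.2]
opening: 0.18
grasp_force: 78.8
```

```bash
python3 chips.py c10 scene side wrist
```

```text
{'tool_pos': array([ 0.5546, -0.0904,  0.0898]), 'orientation': array([-1.79998e+02,  9.40000e-03,  3.93930e+00]), 'opening': np.float64(0.1795)}
scene chip 41 [339. 221.] [ 0.4742 -0.0569  0.0544] hearth [-0.0559  0.0241]
side chip 14 [377. 241.] [ 0.4714 -0.0564  0.0565] hearth [-0.0587  0.0247]
wrist chip 81 [316. 188.] [ 0.6016 -0.0881  0.0202] hearth [ 0.0689 -0.016 ]
wrist chip 39 [308. 241.] [ 0.5843 -0.0851  0.0683] hearth [ 0.0519 -0.0117]
wrist chip 18 [324. 241.] [ 0.5846 -0.0923  0.068 ] hearth [ 0.0518 -0.0189]
```

Call:
servo_tool:
  increments:
    - [0,[0,0,2],[0,0,0]]
    - [0,[0,0.5,2],[0,0,0]]
    - [0,[-1.3,2,0],[0,0,0]]
    - [0,[-1.3,2,0],[0,0,0]]
    - [0,[-1.3,2,0],[0,0,0]]
    - [0,[-1.3,1.7,0],[0,0,0]]
    - [0,[0,0,0],[0,0,0]]
    - [0,[0,0,-2],[0,0,0]]
    - [0,[0,0,-1.4],[0,0,0]]
    - [0,[0,0,-0.5],[0,0,0]]
    - [0,[0,0,0],[0,0,0]]
    - [0,[0,0,0],[0,0,0]]

```text
time: 35.2
tool_pos: [0.503, -0.0084, 0.0913]
orientation: [180.0, -0.0, 4.0]
wrist_force: [1.1, -1.3, -2.4]
opening: 0.179
grasp_force: 78.9
```

```bash
python3 chips.py c11 scene side wrist
```

```text
{'tool_pos': array([ 0.503 , -0.0084,  0.0913]), 'orientation': array([ 1.799869e+02, -2.720000e-02,  3.971000e+00]), 'opening': np.float64(0.1789)}
side chip 13 [377. 241.] [ 0.4704 -0.0572  0.0563] hearth [-0.0598  0.024 ]
wrist chip 330 [475. 115.] [ 0.5949 -0.0882  0.0238] hearth [ 0.0623 -0.0156]
wrist chip 292 [470. 150.] [ 0.5769 -0.0893  0.0237] hearth [ 0.0443 -0.0155]
wrist chip 12 [303. 241.] [ 0.5325 -0.0012  0.0689] hearth [0.0061 0.0756]
wrist chip 9 [315. 240.] [ 0.5331 -0.0068  0.069 ] hearth [0.0063 0.0699]
wrist chip 408 [397. 339.] [ 0.4763 -0.0555  0.0562] hearth [-0.0538  0.0253]
```

Call:
servo_tool:
  increments:
    - [0,[0.07,-1,-0.1],[0,0,0]]
    - [0,[0.07,-1,0],[0,0,0]]
    - [0,[0.07,-1,0],[0,0,0]]
    - [0,[0.07,-1,0],[0,0,0]]
    - [0,[0.07,-1,0],[0,0,0]]
    - [0,[0.07,-1,0],[0,0,0]]
    - [0,[0.07,-1,0],[0,0,0]]
    - [0,[0.07,-1,0],[0,0,0]]
    - [0,[0.04,-0.5,0],[0,0,0]]
    - [0,[0,0,0],[0,0,0]]
    - [0,[0,0,0],[0,0,0]]
    - [0,[0,0,3],[0,0,0]]
    - [0,[0,0,3],[0,0,0]]
    - [0,[0,0,3],[0,0,0]]
    - [0,[0,3,1],[0,0,0]]
    - [0,[0,4,0],[0,0,0]]
    - [0,[0,3,0],[0,0,0]]
    - [0,[0,0,0],[0,0,0]]

```text
time: 37.15
tool_pos: [0.5081, 0.0099, 0.19]
orientation: [-180.0, 0.0, 4.2]
wrist_force: [-0.9, -0.9, -2.8]
opening: 0.175
grasp_force: 78.9
```

```bash
python3 chips.py c12 scene side wrist
```

```text
{'tool_pos': array([0.5081, 0.0099, 0.19  ]), 'orientation': array([-1.799791e+02,  6.300000e-03,  4.170900e+00]), 'opening': np.float64(0.175)}
wrist chip 187 [437. 130.] [ 0.5953 -0.0873  0.0226] hearth [ 0.0627 -0.0147]
wrist chip 173 [434. 153.] [ 0.5771 -0.0884  0.0227] hearth [ 0.0445 -0.0145]
wrist chip 291 [426. 263.] [ 0.4765 -0.1024  0.0124] hearth [-0.0568 -0.0215]
```

View pics/c12wrist.png

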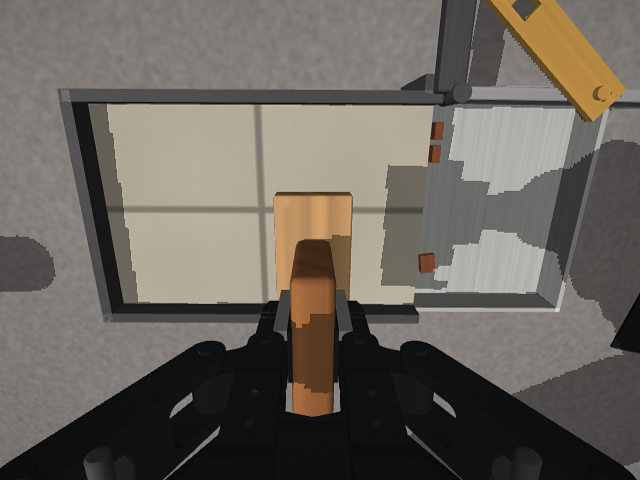

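All three chips are in the tray, at (437,130), (434,153) and (426,263), and the plate is clear. I return the scraper to its mat.

Call:
servo_tool:
  increments:
    - [0,[-0.4,-4.7,0],[0,0,0]]
    - [0,[-0.5,-4.7,0],[0,0,0]]
    - [0,[-0.5,-4.7,0],[0,0,0]]
    - [0,[-0.6,-4.7,0],[0,0,0]]
    - [0,[-0.6,-4.7,0],[0,0,0]]
    - [0,[-0.6,-4.7,0],[0,0,-2]]
    - [0,[-0.6,-4.7,0],[0,0,-2]]
    - [0,[-0.5,-4.6,0],[0,0,0]]
    - [0,[0,0,0],[0,0,0]]
    - [0,[0,0,-4],[0,0,0]]
    - [0,[0,0,-4],[0,0,0]]
    - [0,[0,0,-3],[0,0,0]]
    - [0,[0,0,-1.5],[0,0,0]]
    - [0,[0,0,0],[0,0,0]]
    - [0,[0,0,0],[0,0,0]]

```text
time: 38.8
tool_pos: [0.4655, -0.3687, 0.0652]
orientation: [180.0, 0.0, -0.1]
wrist_force: [-0.9, -0.4, -2.0]
opening: 0.176
grasp_force: 79.5
```

Call:
servo_tool:
  increments:
    - [0,[-0.2,0.3,-1],[0,0,0]]
    - [0,[0,0,-0.6],[0,0,0]]
    - [0,[0,0,-0.3],[0,0,0]]
    - [0,[0,0,-0.2],[0,0,0]]
    - [0,[0,0,-0.1],[0,0,0]]
    - [0,[0,0,0],[0,0,0]]

```text
time: 39.4
tool_pos: [0.4637, -0.3654, 0.0434]
orientation: [180.0, -0.0, -0.0]
wrist_force: [-1.3, 0.6, 3.3]
opening: 0.177
grasp_force: 79.9
```

Contact is made. I release, rise and check.

Call:
servo_tool:
  increments:
    - [5,[0,0,0],[0,0,0]]
    - [5,[0,0,0],[0,0,0]]
    - [5,[0,0,0],[0,0,0]]
    - [5,[0,0,0],[0,0,0]]
    - [5,[0,0,2],[0,0,0]]
    - [5,[0,0,4],[0,0,0]]
    - [5,[0,0,4],[0,0,0]]
    - [5,[0,0,4],[0,0,0]]
    - [5,[0,0,4],[0,0,0]]
    - [5,[-1,-3,0],[0,0,0]]
    - [5,[-1,-3,0],[0,0,0]]
    - [5,[0,0,0],[0,0,0]]
    - [5,[0,0,0],[0,0,0]]

```text
time: 40.7
tool_pos: [0.4433, -0.4254, 0.2225]
orientation: [-180.0, 0.0, -0.1]
wrist_force: [0.8, 0.3, -0.1]
opening: 0.587
grasp_force: 0.0
```

```bash
python3 chips.py c13 scene side wrist; python3 - <<'E'
from look import *
for c in('scene','side'):
    im,d,M,Q=snap(c,c+'14'); find(c,M,['scraper','mat','hole3','stay_ball','dish','jar','pliers','cup_base']); balls(c,M,im,d,[(.627,-.228,.113),(.711,-.04,.122)])
    P=Q.reshape(-1,3); q=P[(np.hypot(*(P[:,:2]-[.4355,.3587]).T)<.045)&(abs(P[:,2]-.096)<.004)][:,:2]; print('rim',len(q),least_squares(lambda t:np.hypot(*(q-t).T)-.028,[.4355,.3587]).x)
    q=P[(np.hypot(P[:,0]-.464,P[:,1]+.365)<.08)&(P[:,2]>.058)&(P[:,2]<.07)]; print('rib',cv2.minAreaRect(q[:,:2].astype(np.float32)),np.median(q[:,2]))
E
```

```text
{'tool_pos': array([ 0.4433, -0.4254,  0.2225]), 'orientation': array([-1.799724e+02,  1.880000e-02, -1.003000e-01]), 'opening': np.float64(0.5866)}
scene scraper 0.61 [ 0.4613 -0.3632  0.0021]
scene mat 0.92 [ 0.4624 -0.3649 -0.0039]
scene hole3 0.77 [ 0.6846 -0.0732  0.0907]
scene stay_ball 0.7 [ 0.711  -0.0433  0.1248]
scene dish 0.77 [ 6.696e-01  3.391e-01 -3.000e-04]
scene jar 0.78 [ 0.742   0.2464 -0.0036]
scene pliers 0.76 [ 0.6776 -0.3483 -0.0047]
scene cup_base 0.64 [0.4397 0.3601 0.0008]
scene ball 75 [ 0.6247 -0.2262  0.1113]
scene ball 89 [ 0.7109 -0.0391  0.1199]
rim 224 [0.43634198 0.36079753]
rib ((0.46636414527893066, -0.36283567547798157), (0.060302525758743286, 0.019104301929473877), 0.06006563827395439) 0.06173071098030258
side scraper 0.75 [ 0.4659 -0.3663  0.002 ]
side mat 0.97 [ 0.4656 -0.3668 -0.0033]
side hole3 0.7 [ 0.6887 -0.0744  0.0852]
side stay_ball 0.71 [ 0.7074 -0.0421  0.1204]
side dish 0.62 [ 0.6681  0.3403 -0.0019]
side jar 0.66 [0.7427 0.2438 0.002 ]
side pliers 0.53 [ 0.5304 -0.0768 -0.0014]
side cup_base 0.55 [ 0.4341  0.3593 -0.0005]
side ball 31 [ 0.6236 -0.2266  0.1118]
side ball 37 [ 0.7098 -0.0391  0.1204]
rim 175 [0.43442034 0.36068902]
rib ((0.4633541405200958, -0.3615204989910126), (0.019364818930625916, 0.058045174926519394), 88.06291198730469) 0.06179161802256128
```

View pics/c13scene.png

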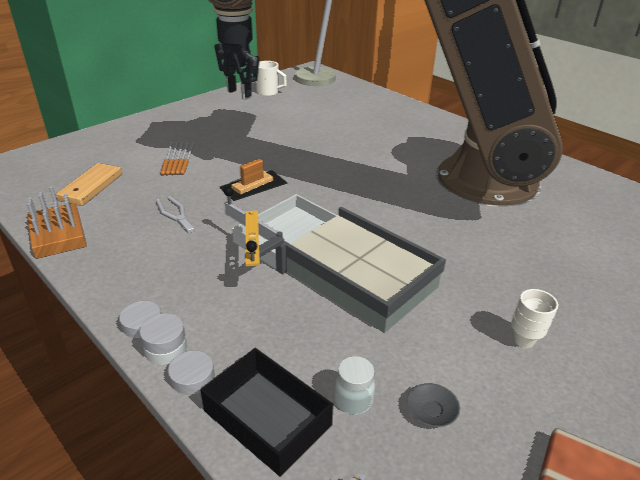

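The picture shows the nest upright at (533,318) and the stay on the peg at (252,245). The scraper is on its mat at (253,177), the plate is empty and the bystanders have not moved.

```bash
python3 -c "
from plant import job_done; print(job_done())"
```

```text
the job is handed in; nothing more can be done
None
```

I handed the job in at about 41 s of the 208 s allowed; the hand-in returned no verdict, but my last camera checks showed the gate propped with its third hole on the peg, both crucibles nested upright, all three chips in the tray, the scraper on its mat and the bystanders unmoved.

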